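# Load a glass vial on the slide carriage and run it into the reading notch

## Robot

A 6-joint arm with a two-finger parallel gripper is mounted at the origin on a cart in front of the work surface, level with it; the furniture and walls round the work are solid. World frame = base frame: x ahead of the robot, y to its left, z up, the work surface at z = 0. Lengths are in m, angles in rad, forces in N, time in s.
With the tool pointing down it reaches from about 0.25 to 0.725 m from the base axis. Payload 4 kg.
Tool frame: the origin (TCP) lies midway between the tips of the shut fingers; the grasp point (between the pads) lies 19 mm behind it (bot.pinch_z is the distance from the TCP to the grasp point, in m); z points along the fingers, y is the direction in which the jaws open and shut (so a half turn about z gives the same grasp; the last joint's range is limited). The gripper opens to 85 mm and grips with 20 to 120 N. Pads are 22 mm wide; open, the fingers measure 114 mm over their backs; the gripper's body (76 mm by 85 mm) begins 54 mm behind the grasp point. The pads swing forward as they close: fully open they stand 13 mm farther back than shut.
Start: joints at [-1.104, 0.241, 0.005, 1.335, 0, 1.571], TCP at [0.225, -0.447, 0.231] pointing down, gripper open.
Joint ranges: [-2.72, 2.72], [-1.05, 1.87], [-1.09, 1.28], [-1.99, 2.15], [-1.42, 1.44], [-3.14, 3.14]. Speed limits (rad/s): [2.79, 2.79, 3.14, 3.14, 3.14, 3.14].

## Interface

Orientations are given as a unit quaternion [x, y, z, w].
In Python, from station import bot gives the robot as it stands.
- The arm moves only by the tool arm_command, never from a script. Its argument "series" is a list of rows, each an object with "linear": the shift along the tool's x, y, z in cm, a list of three; "spin": the turn about the tool's z in rad; "gripper": the finger opening in cm, from 0 to 8.54. In form: [{"linear": [x, y, z], "spin": spin, "gripper": gripper}, ...]. A call has 1 to 10 rows; each row shifts and turns the commanded pose from where the row before left it, along the tool's axes as they then stand; what a row does not reach is not made up. A row lasts 1/12 s, in which the tool goes at most 41.7 mm and 7.16 degrees, less where a joint would pass 70% of its speed; a pose out of reach is approached as far as the arm can. A call with a gripper value outside its range is refused whole. The fingers move at their own pace and stop on an object; "grip_force" is the grip in N (left out, the last holds). Time passes only in rows, so rows that do not move let the fingers close. It gives the time, the measured TCP pose, the force and the opening at its end, in the units of the state.
- bot.observe(): the state, without advancing time (a new reading comes with each control period).
- bot.grab_frame(name): name is "scene" or "top" or "wrist"; returns the picture (400x640x3 uint8, red, green, blue); there is no depth.
- bot.camera_model(name): a dict with "fx", "fy", "cx", "cy" (pixels), "R" (3x3) and "t" (3): a world point X has camera coordinates R X + t. Camera axes: x right, y down, z forward; pixel columns grow to the right and rows downward; lengths in m; the calibration is good to about 2 mm. The wrist camera is an equidistant fisheye: a pixel r from the principal point sees the ray r / f radians off the axis. A picture is of the moment at which its call begins: read the wrist's pose just before it. camera_model takes no time and is no camera call; for the wrist camera it gives the pose at the moment of the call.
- bot.sign_off(): hands the job in, once; it reports no verdict.
The state is a dict: "time_s": time; "joint_pos": joint angles; "qd": joint speeds; "tau": joint torques, N m; "tcp_pos": TCP position; "tool_rot": TCP orientation; "ft_force": force on the tool from outside, world axes, zero at the start; "moment": the same for the moment, N m; "grip_width": finger opening in m.
Only numpy, scipy, OpenCV 4.12 (cv2) and the standard library are available. Lean on these libraries where they do the work, as an engineer would, in place of code of your own. Each camera call takes 0.05 s, during which the arm holds its last target. There are 200 camera calls.

## Task

Pick up the smallest of the three bottles, a fragile glass vial, with a light grip (no more than about 30 N) and set it upright in the round nest of the carriage while that is still short of the reader. Then grip the carriage's black knob and slide the carriage along its rail until the reader's spring ball clicks into the notch between the two lobes, without running on past it. Finish still holding the knob, with the carriage resting at the notch and the vial in its nest; leave the other two bottles alone.

Things in the scene. Friction and masses are not known exactly. Their poses are not given: they have to be found in the camera images.
- vial_mid (a point): Middle (half-way up) of the vial, the smallest of three upright bottles: 27 mm across, 50 mm tall; body 27 mm across up to 43 mm, narrower cap (18 mm) above; about 30 g, loose, stands on the bench. z axis up.
- nest (a point): Centre of the floor of the round nest (open cup, inside 35 mm, outside 44 mm across, walls 16 mm above this floor) on the carriage. Its floor is 39 mm above the bench. x axis = direction in which the carriage is pushed (along the rail, to the robot's right), y to the far side, z up.
- knob (a point): Point to grip on the carriage's upright black cylinder knob, 20 mm across, 62 mm behind the nest centre (on its -x side). The point lies on the knob's axis, 62 mm above the bench; the knob's flat top is 13 mm higher, its foot ring (28 mm wide) ends 20 mm lower. x axis = push direction.
- carriage: Carriage: 116 x 64 x 12 mm plate on the rail, top 38 mm above the bench, 0.35 kg, origin under its centre; x axis = push direction. Slides with about 1 N friction, cannot lift off; starts within 30 mm of the left end stop and can travel 136 mm from there. Two half-round steel lobes on its far edge, beside the nest, with the notch between them.
- notch (a point): Point on the rail's centre line, 32 mm above the bench, square to the spring ball of the reader (white block 44 x 36 x 80 mm on the far side of the rail, starting 47 mm from the centre line). x axis = push direction. Ball in the notch when the nest's centre is level with this point along x. The first lobe meets the ball 16 mm before: resistance rises to about 8 N, vanishes 8 mm before, then the ball pulls it in (about 6 N).
- mid_bottle: Bystander bottle, 48 mm across, 78 mm tall, loose; origin at the centre of its underside.
- big_bottle: Bystander bottle, 54 mm across, 92 mm tall, loose; origin at the centre of its underside.
Not all that is in view belongs to the job. Leave any red look-alike of the part that bears notch alone.

How it is judged:
On the way:
1. the vial stands upright in the nest, let go, the carriage still short of the reader's ball (horizontal distance between vial_mid and nest below 0.007 m and z of vial_mid in the frame of nest between 0.02 and 0.029 m and angle between vial_mid's own z axis and vertical below 0.15 rad and contact force between the fingers and vial below 0.3 N and x of nest in the frame of notch below -0.018 m), for 0.2 s.
At the end, for the whole second after the job is handed in: The carriage rests with the notch within 2.5 mm of the ball, the fingers hold its knob (contact over 2 N), and the vial stands upright (within about 9 degrees) on the floor of the nest, within 7 mm of its centre (x of nest in the frame of notch between -0.0025 and 0.0025 m and linear speed of carriage below 0.005 m/s and horizontal distance between the grasp point and knob below 0.02 m and contact force between the fingers and carriage above 2 N and horizontal distance between vial_mid and nest below 0.007 m and z of vial_mid in the frame of nest between 0.02 and 0.029 m and angle between vial_mid's own z axis and vertical below 0.15 rad); the arm keeps its last pose, push and grip.
It fails at once if the vial is squeezed or pressed too hard (both fingers together over 76 N) (contact force between the fingers and vial above 76 N).
It fails at once if the carriage runs on past the notch (x of nest in the frame of notch above 0.009 m).
It fails at once if another bottle is moved (distance of any of mid_bottle, big_bottle from where it was at the start of the episode above 0.03 m).
It also fails if it takes over 58 s, if anything falls off the work surface, if the arm or the gripper's body presses on something with over 40 N, if the wrist force passes 120 N, or if a joint passes its speed limit or range.

## Working session

There is one attempt and no reset: what is moved stays moved. The work goes in short steps, Python scripts to look and compute and a tool call to move; the robot and the scene stay as the last step left them, time stands still between calls to the robot, and variables do not carry over. Pictures are saved under pics/ and viewed, about 8 in all and at most 12, crops included, and the job is handed in when it is done.

Besides the shell and the picture viewer there is one more tool, called after "Call:" by a JSON object that holds its "method" and its "body", one argument or row to a line. arm_command: Moves the arm, as the interface text tells. Its arguments: {"type":"object","properties":{"series":{"type":"array","items":{"type":"object","properties":{"linear":{"type":"array","items":{"type":"number"}},"spin":{"type":"number"},"gripper":{"type":"number"}}}},"grip_force":{"type":"number"}},"required":["series"]}

```bash
mkdir -p pics; ls
python3 - <<'E'
from station import bot
import cv2
o=bot.observe();print(o)
for n in ("scene","top"):
    c=bot.camera_model(n);print(n,c)
    cv2.imwrite(f"pics/{n}0.png",bot.grab_frame(n)[:,:,::-1])
E
```

```text
pics
{'time_s': 0.0, 'joint_pos': array([-1.10401230e+00,  2.41407513e-01,  3.71714059e-03,  1.33520765e+00,
       -1.14931544e-05,  1.57080743e+00]), 'qd': array([ 2.61513217e-04, -4.39074766e-04, -2.22333081e-04,  1.65122357e-03,
        2.83144718e-05, -2.44347520e-04]), 'tau': array([ 7.53433997e-04, -3.72318578e+01,  2.52408582e+01,  1.68231520e-02,
        1.59944721e-04,  8.95713413e-06]), 'tcp_pos': array([ 0.22471769, -0.44594104,  0.23041299]), 'tool_rot': array([ 9.72888237e-01,  2.31273374e-01, -2.48635806e-04, -1.02102813e-03]), 'ft_force': array([ 0.28431563, -0.58766183,  0.58465206]), 'moment': array([-0.01525741,  0.00236754, -0.02531814]), 'grip_width': 0.08546622291727193}
scene {'fx': 440.85599958575017, 'fy': 440.85599958575017, 'cx': 311.57251555172115, 'cy': 199.18166229798868, 'R': array([[-8.54706982e-01, -5.19110698e-01,  2.41669411e-04],
       [-3.45781213e-01,  5.68975562e-01, -7.46124764e-01],
       [ 3.87183843e-01, -6.37801609e-01, -6.65806112e-01]]), 't': array([0.45072402, 0.01400146, 0.98013943])}
top {'fx': 408.46814129576757, 'fy': 408.46814129576757, 'cx': 314.9019052754202, 'cy': 199.49812018054106, 'R': array([[-0.02268301, -0.99971484, -0.00746436],
       [-0.98211781,  0.02367827, -0.18677242],
       [ 0.18689591,  0.00309432, -0.98237485]]), 't': array([0.31605356, 0.35760332, 0.84119027])}
```

View pics/scene0.png

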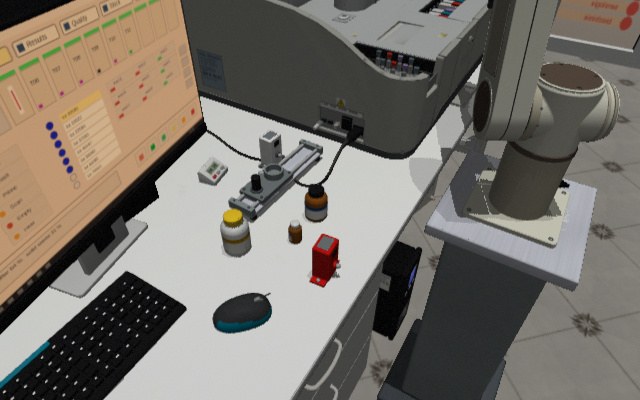

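View pics/top0.png

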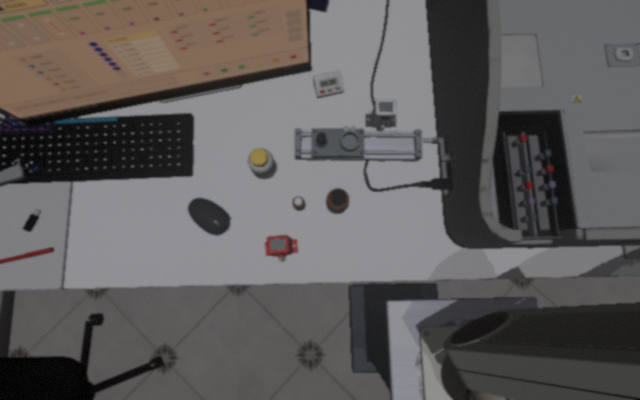

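Scene: the vial is at about (295,232), with the mid bottle at (317,203) and the big bottle at (236,232). The carriage is on the rail at about (265,180), and the reader is white at (270,148). In the top view the vial is at (298,202), knob at (321,140), nest at (351,140) and reader at (381,112). Next I'll enlarge the top view.

Run:
```python
import cv2
a=cv2.imread("pics/top0.png")[90:220,240:430]; cv2.imwrite("pics/topc.png",cv2.resize(a,None,fx=4,fy=4,interpolation=cv2.INTER_CUBIC))
a=cv2.imread("pics/scene0.png")[125:255,205:335]; cv2.imwrite("pics/scenec.png",cv2.resize(a,None,fx=4.5,fy=4.5,interpolation=cv2.INTER_CUBIC))
```

```text
(no output)
```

View pics/topc.png

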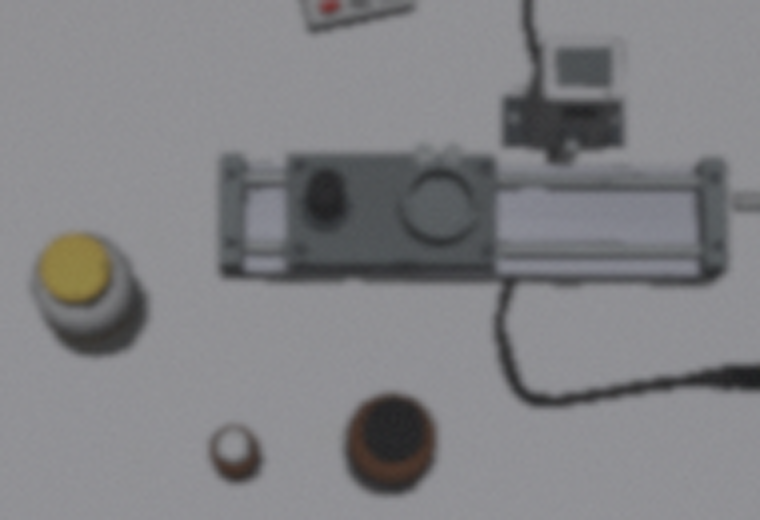

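View pics/scenec.png

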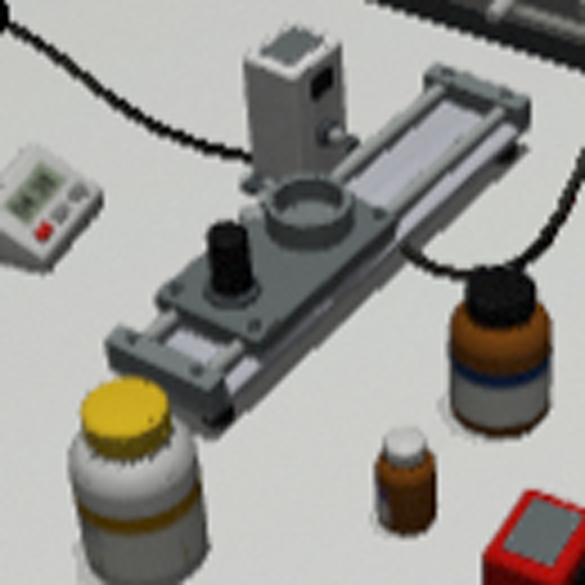

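Top crop: vial cap centre (234,440), knob top (325,182), nest rim (439,204), ball ≈(565,150), carriage plate left and right edges at x=288 and 496. Scene crop: cap top (407,441), knob top (227,232), nest rim (309,200), ball (330,132).

```bash
cat > h.py <<'E'
import numpy as np
from station import bot
import cv2
def ray(n,u,v,c=None):
    c=c or bot.camera_model(n); x=(u-c["cx"])/c["fx"]; y=(v-c["cy"])/c["fy"]
    if n=="wrist":
        r=np.hypot(x,y); s=np.sin(r)/r if r>1e-9 else 1; d=np.array([x*s,y*s,np.cos(r)])
    else: d=np.array([x,y,1.])
    R=np.array(c["R"]); return -R.T@np.array(c["t"]), R.T@d
def onz(n,u,v,z,c=None):
    o,d=ray(n,u,v,c); return (o+d*(z-o[2])/d[2])
def proj(c,X):
    p=np.array(c["R"])@X+c["t"]; th=np.arctan2(np.hypot(p[0],p[1]),p[2]); r=np.hypot(p[0],p[1])
    return c["cx"]+c["fx"]*th*p[0]/r, c["cy"]+c["fy"]*th*p[1]/r
E
python3 - <<'E'
from h import *
T=lambda a,b:((a-1.5)/4+240,(b-1.5)/4+90)
S=lambda a,b:((a-1.75)/4.5+205,(b-1.75)/4.5+125)
for nm,t,s,z in [("cap",(234,440),(407,441),.05),("knob",(325,182),(227,232),.075),("rim",(439,204),(309,200),.055),("ball",(565,150),(330,132),.032),("readertop",(583,66),(295,46),.08),("baseplateL",(503,120),None,.003),("baseplateR",(625,120),None,.003),
 ("platefarL",(288,157),None,.038),("platefarR",(496,157),None,.038),("platenearL",(288,263),(None),.038),("platenearR",(496,268),None,.038),("railL",(220,215),None,.03),("railR",(727,215),None,.03),("mid",(392,428),(502,295),.078),("big",(76,268),(127,405),.092)]:
    print(nm,onz("top",*T(*t),z).round(4), s and onz("scene",*S(*s),z).round(4))
E
```

```text
cap [0.3626 0.3429 0.05  ] [0.3588 0.3402 0.05  ]
knob [0.495  0.2918 0.075 ] [0.4934 0.2875 0.075 ]
rim [0.4882 0.2304 0.055 ] [0.4902 0.2267 0.055 ]
ball [0.5257 0.1572 0.032 ] [0.5329 0.1481 0.032 ]
readertop [0.5543 0.1534 0.08  ] [0.5527 0.1477 0.08  ]
baseplateL [0.5557 0.187  0.003 ] None
baseplateR [0.5539 0.1167 0.003 ] None
platefarL [0.5233 0.3112 0.038 ] None
platefarR [0.5204 0.1965 0.038 ] None
platenearL [0.4624 0.3125 0.038 ] None
platenearR [0.4568 0.1993 0.038 ] None
railL [0.4935 0.3497 0.03  ] None
railR [0.4864 0.0695 0.03  ] None
mid [0.3615 0.261  0.078 ] [0.3571 0.2624 0.078 ]
big [0.446  0.4205 0.092 ] [0.446  0.4178 0.092 ]
```

Run:
```python
from h import *
for u,v in [(360,140),(385,152),(405,157),(425,148),(450,125),(470,105)]: print((u,v),onz("scene",u,v,0).round(3))
for u,v in [(432,0),(432,100),(450,225),(465,243),(500,246),(620,243)]:
    print((u,v),[onz("top",u,v,z)[:2].round(3) for z in (0,.12,.25)])
cv2.imwrite("pics/w0.png",bot.grab_frame("wrist")[:,:,::-1]); c=bot.camera_model("wrist"); print(c, -c["R"].T@c["t"])
```

```text
(360, 140) [ 0.409 -0.053  0.   ]
(385, 152) [ 0.329 -0.037  0.   ]
(405, 157) [ 0.277 -0.044  0.   ]
(425, 148) [ 0.248 -0.107  0.   ]
(450, 125) [ 0.228 -0.249  0.   ]
(470, 105) [ 0.212 -0.387  0.   ]
(432, 0) [array([0.863, 0.009]), array([0.774, 0.049]), array([0.678, 0.092])]
(432, 100) [array([0.601, 0.029]), array([0.548, 0.066]), array([0.49 , 0.106])]
(450, 225) [array([0.307, 0.012]), array([0.293, 0.051]), array([0.278, 0.094])]
(465, 243) [array([ 0.267, -0.017]), array([0.258, 0.026]), array([0.249, 0.073])]
(500, 246) [array([ 0.259, -0.093]), array([ 0.251, -0.04 ]), array([0.243, 0.018])]
(620, 243) [array([ 0.259, -0.354]), array([ 0.251, -0.265]), array([ 0.243, -0.17 ])]
{'fx': 309.70691628693146, 'fy': 309.70691628693146, 'cx': 319.26894436673274, 'cy': 199.20739169160535, 'R': array([[ 0.44995944, -0.89304685, -0.00195677],
       [-0.84409184, -0.42600704,  0.32561782],
       [-0.29162557, -0.14486312, -0.94549945]]), 't': array([-0.49953687, -0.04243989,  0.38169191])} [ 0.30025929 -0.40889644  0.37373119]
```

View pics/w0.png

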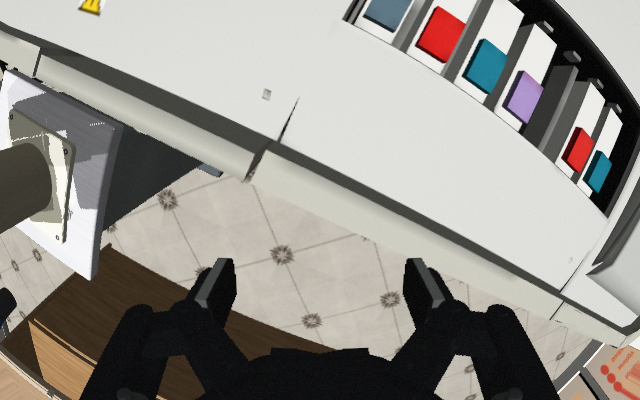

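Wrist view: the gripper hangs beside the analyzer's front edge, which runs from about (30,60) to (600,310). I'll rise and turn first, then cross above it. Count so far: 5 pictures.

Call:
{"method": "arm_command", "body": {
  "series": [
    {"linear": [0, 0, -2.5], "spin": 0},
    {"linear": [0, 0, -2.5], "spin": -0.12},
    {"linear": [0, 0, -2.5], "spin": -0.12},
    {"linear": [0, 0, -2], "spin": -0.12},
    {"linear": [0, 0, -1], "spin": -0.12},
    {"linear": [0, 0, 0], "spin": -0.12},
    {"linear": [0, 0, 0], "spin": -0.12},
    {"linear": [0, 0, 0], "spin": -0.12},
    {"linear": [0, 0, 0], "spin": -0.12},
    {"linear": [0, 0, 0], "spin": -0.145}
  ],
  "grip_force": 25
}}

```text
$.series[0]: bad value
```

Call:
{"method": "arm_command", "body": {
  "series": [
    {"linear": [0, 0, -2.5], "spin": 0, "gripper": 8.5},
    {"linear": [0, 0, -2.5], "spin": -0.12, "gripper": 8.5},
    {"linear": [0, 0, -2.5], "spin": -0.12, "gripper": 8.5},
    {"linear": [0, 0, -2], "spin": -0.12, "gripper": 8.5},
    {"linear": [0, 0, -1], "spin": -0.12, "gripper": 8.5},
    {"linear": [0, 0, 0], "spin": -0.12, "gripper": 8.5},
    {"linear": [0, 0, 0], "spin": -0.12, "gripper": 8.5},
    {"linear": [0, 0, 0], "spin": -0.12, "gripper": 8.5},
    {"linear": [0, 0, 0], "spin": -0.12, "gripper": 8.5},
    {"linear": [0, 0, 0], "spin": -0.124, "gripper": 8.5}
  ],
  "grip_force": 25
}}

```text
time_s: 0.98
tcp_pos: [0.225, -0.4464, 0.3359]
tool_rot: [0.712, 0.702, 0.0, -0.0]
ft_force: [-0.3, 0.3, -1.6]
grip_width: 0.0853
```

Call:
{"method": "arm_command", "body": {
  "series": [
    {"linear": [2, 0.4, 0], "spin": 0, "gripper": 8.5},
    {"linear": [3.3, 0.5, 0], "spin": 0, "gripper": 8.5},
    {"linear": [3.3, 0.5, 0], "spin": 0, "gripper": 8.5},
    {"linear": [3.3, 0.6, 0], "spin": 0, "gripper": 8.5},
    {"linear": [3.3, 0.6, 0], "spin": 0, "gripper": 8.5},
    {"linear": [3.3, 0.6, 0], "spin": 0, "gripper": 8.5},
    {"linear": [3.3, 0.6, 0], "spin": 0, "gripper": 8.5},
    {"linear": [3.3, 0.6, 0], "spin": 0, "gripper": 8.5},
    {"linear": [3.3, 0.6, 0], "spin": 0, "gripper": 8.5},
    {"linear": [3.3, 0.5, 0], "spin": 0, "gripper": 8.5}
  ]
}}

```text
time_s: 1.82
tcp_pos: [0.2861, -0.1291, 0.3362]
tool_rot: [0.714, 0.7, 0.0, 0.0]
ft_force: [0.9, -0.9, -0.9]
grip_width: 0.0849
```

Call:
{"method": "arm_command", "body": {
  "series": [
    {"linear": [3.3, 0.5, 0], "spin": 0, "gripper": 8.5},
    {"linear": [3.3, 0.5, 0], "spin": 0, "gripper": 8.5},
    {"linear": [3.3, 0.5, 0], "spin": 0, "gripper": 8.5},
    {"linear": [3.3, 0.5, 0], "spin": 0, "gripper": 8.5},
    {"linear": [3.3, 0.5, 0], "spin": 0, "gripper": 8.5},
    {"linear": [3.3, 0.5, 0], "spin": 0, "gripper": 8.5},
    {"linear": [3.3, 0.5, 0], "spin": 0, "gripper": 8.5},
    {"linear": [3.3, 0.5, 0], "spin": 0, "gripper": 8.5},
    {"linear": [3.3, 0.5, 0], "spin": 0, "gripper": 8.5},
    {"linear": [3.3, 0.5, 0], "spin": 0, "gripper": 8.5}
  ]
}}

```text
time_s: 2.65
tcp_pos: [0.3426, 0.2, 0.3361]
tool_rot: [0.714, 0.7, -0.0, 0.0]
ft_force: [0.2, -1.1, 0.5]
grip_width: 0.0851
```

Call:
{"method": "arm_command", "body": {
  "series": [
    {"linear": [3, 0.4, 1], "spin": 0, "gripper": 8.5},
    {"linear": [3, 0.4, 2], "spin": 0, "gripper": 8.5},
    {"linear": [3, 0.4, 2.5], "spin": 0, "gripper": 8.5},
    {"linear": [3, 0.4, 2.5], "spin": 0, "gripper": 8.5},
    {"linear": [1.9, 0, 2.5], "spin": 0, "gripper": 8.5},
    {"linear": [0, 0, 2.5], "spin": 0, "gripper": 8.5},
    {"linear": [0, 0, 2.5], "spin": 0, "gripper": 8.5},
    {"linear": [0, 0, 2], "spin": 0, "gripper": 8.5},
    {"linear": [0, 0, 1], "spin": 0, "gripper": 8.5},
    {"linear": [0, 0, 0], "spin": 0, "gripper": 8.5}
  ]
}}

```text
time_s: 3.48
tcp_pos: [0.3601, 0.3355, 0.1486]
tool_rot: [0.714, 0.7, -0.003, -0.0]
ft_force: [-0.6, -0.7, -0.2]
grip_width: 0.0851
```

Run:
```python
from h import *
o=bot.observe(); print(o["tcp_pos"],o["time_s"]); c=bot.camera_model("wrist")
im=bot.grab_frame("wrist")[:,:,::-1].copy(); cv2.imwrite("pics/w1.png",im)
import pickle; pickle.dump(c,open("pics/w1.pkl","wb"))
print(proj(c,np.array([.361,.3415,.05])))
```

```text
[0.36011336 0.3354862  0.14862783] 3.4833
(np.float64(320.3240856160246), np.float64(192.28778181718764))
```

View pics/w1.png

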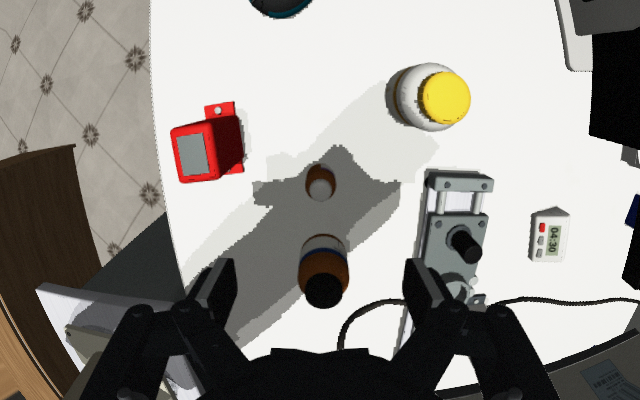

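Wrist view: vial cap centre at (320,188), close to the predicted (320,192). The knob top is at (469,247), the mid bottle at (323,290). Refining from these.

Run:
```python
from h import *
import pickle
c=pickle.load(open("pics/w1.pkl","rb"))
print(onz("wrist",320,188.5,.05,c),onz("wrist",470,247,.075,c),onz("wrist",323,291,.078,c), proj(c,np.array([.36,.3355,.1486])))
a=cv2.imread("pics/w1.png")
g=a[150:220,280:360].astype(int); m=(g.sum(2)>250)&(abs(g[:,:,2]-g[:,:,0])<40);
```

```text
[0.3607971  0.34475374 0.05      ] [0.48911354 0.29828431 0.075     ] [0.36183624 0.26342369 0.078     ] (np.float64(318.43602048169987), np.float64(260.2763748195354))
```

Call:
{"method": "arm_command", "body": {
  "series": [
    {"linear": [0.4, 0.05, 1], "spin": 0, "gripper": 8.5},
    {"linear": [0.35, 0.05, 2], "spin": 0, "gripper": 8.5},
    {"linear": [0, 0, 2.5], "spin": 0, "gripper": 8.5},
    {"linear": [0, 0, 2.5], "spin": 0, "gripper": 7},
    {"linear": [0, 0, 2.5], "spin": 0, "gripper": 6},
    {"linear": [0, 0, 1.5], "spin": 0, "gripper": 5},
    {"linear": [0, 0, 0.9], "spin": 0, "gripper": 5},
    {"linear": [0, 0, 0], "spin": 0, "gripper": 5},
    {"linear": [0, 0, 0], "spin": 0, "gripper": 5}
  ],
  "grip_force": 22
}}

```text
time_s: 4.28
tcp_pos: [0.3636, 0.345, 0.023]
tool_rot: [0.714, 0.7, 0.001, 0.0]
ft_force: [-0.3, -0.5, 0.4]
grip_width: 0.0497
```

Call:
{"method": "arm_command", "body": {
  "series": [
    {"linear": [0, 0, 0], "spin": 0, "gripper": 4},
    {"linear": [0, 0, 0], "spin": 0, "gripper": 3.5},
    {"linear": [0, 0, 0], "spin": 0, "gripper": 3},
    {"linear": [0, 0, 0], "spin": 0, "gripper": 2.7},
    {"linear": [0, 0, 0], "spin": 0, "gripper": 2.2},
    {"linear": [0, 0, 0], "spin": 0, "gripper": 1.8},
    {"linear": [0, 0, 0], "spin": 0, "gripper": 1.5},
    {"linear": [0, 0, 0], "spin": 0, "gripper": 1.5}
  ],
  "grip_force": 22
}}

```text
time_s: 4.95
tcp_pos: [0.3632, 0.345, 0.0232]
tool_rot: [0.714, 0.7, 0.001, -0.0]
ft_force: [-1.5, -0.3, 5.4]
grip_width: 0.0251
```

The width of 25 mm and the 5 N upward push suggest the pads are on the shoulder. I'll reopen, go 6 mm lower and regrip.

Call:
{"method": "arm_command", "body": {
  "series": [
    {"linear": [0, 0, 0], "spin": 0, "gripper": 3.5},
    {"linear": [0, 0, 0], "spin": 0, "gripper": 4.2},
    {"linear": [-0.1, -0.1, 0.3], "spin": 0, "gripper": 4.2},
    {"linear": [0, 0, 0.4], "spin": 0, "gripper": 4.2},
    {"linear": [0, 0, 0], "spin": 0, "gripper": 4.2},
    {"linear": [0, 0, 0], "spin": 0, "gripper": 3.5},
    {"linear": [0, 0, 0], "spin": 0, "gripper": 3.0},
    {"linear": [0, 0, 0], "spin": 0, "gripper": 2.5},
    {"linear": [0, 0, 0], "spin": 0, "gripper": 2},
    {"linear": [0, 0, 0], "spin": 0, "gripper": 1.8}
  ],
  "grip_force": 22
}}

```text
time_s: 5.78
tcp_pos: [0.3619, 0.3435, 0.0153]
tool_rot: [0.714, 0.7, 0.0, 0.0]
ft_force: [1.0, -0.8, -1.0]
grip_width: 0.0256
```

Call:
{"method": "arm_command", "body": {
  "series": [
    {"linear": [0, 0, 0], "spin": 0, "gripper": 1.8},
    {"linear": [0, 0, 0], "spin": 0, "gripper": 1.8}
  ]
}}

```text
time_s: 5.95
tcp_pos: [0.3619, 0.3434, 0.0153]
tool_rot: [0.714, 0.7, 0.0, 0.0]
ft_force: [0.3, 0.6, -0.9]
grip_width: 0.0259
```

Call:
{"method": "arm_command", "body": {
  "series": [
    {"linear": [0, 0, -1], "spin": 0, "gripper": 1.8},
    {"linear": [0, 0, -2], "spin": 0, "gripper": 1.8},
    {"linear": [0, 0, -2.5], "spin": 0, "gripper": 1.8},
    {"linear": [0, 0, -2.5], "spin": 0, "gripper": 1.8},
    {"linear": [-1, 1.5, -2], "spin": 0, "gripper": 1.8},
    {"linear": [-2.2, 2.5, -0.5], "spin": 0, "gripper": 1.8},
    {"linear": [-2.2, 2.7, 0], "spin": 0, "gripper": 1.8},
    {"linear": [-2.2, 2.7, 0], "spin": 0, "gripper": 1.8},
    {"linear": [-2.2, 2, 0], "spin": 0, "gripper": 1.8},
    {"linear": [-1.4, 1.5, 0], "spin": 0, "gripper": 1.8}
  ]
}}

```text
time_s: 6.78
tcp_pos: [0.4904, 0.2268, 0.1214]
tool_rot: [0.715, 0.699, 0.0, 0.001]
ft_force: [-0.3, 0.8, 0.0]
grip_width: 0.0254
```

Call:
{"method": "arm_command", "body": {
  "series": [
    {"linear": [0, 0, 0], "spin": 0, "gripper": 1.8},
    {"linear": [0, 0, 0], "spin": 0, "gripper": 1.8},
    {"linear": [0, 0, 0], "spin": 0, "gripper": 1.8}
  ]
}}

```text
time_s: 7.03
tcp_pos: [0.4881, 0.2291, 0.1206]
tool_rot: [0.714, 0.7, -0.0, -0.0]
ft_force: [0.1, 0.4, -0.9]
grip_width: 0.0255
```

Run:
```python
from h import *
o=bot.observe(); print(o["tcp_pos"],o["time_s"]); c=bot.camera_model("wrist")
im=bot.grab_frame("wrist")[:,:,::-1].copy()
import pickle; pickle.dump(c,open("pics/w2.pkl","wb"))
cr=im[110:330,210:450]; cv2.imwrite("pics/w2.png",cv2.resize(cr,None,fx=2.7,fy=2.7,interpolation=cv2.INTER_CUBIC))
```

```text
[0.48811579 0.22907764 0.12062794] 7.0333
```

View pics/w2.png

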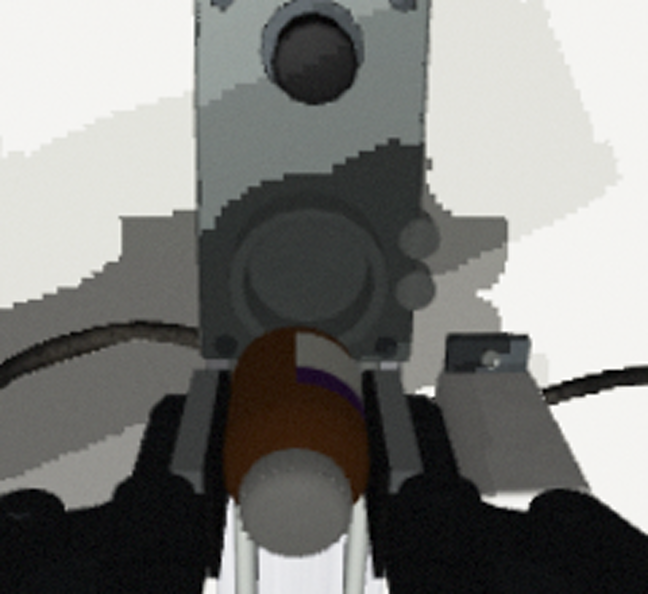

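Crop shows: knob top (315,58), nest outer rim x 231–388 with its top edge at y≈190, vial held with cap (296,502), ball hole/plunger ≈(491,360), lobes (419,239) and (414,290).

Run:
```python
from h import *
import pickle
c=pickle.load(open("pics/w2.pkl","rb"))
P=lambda a,b:((a-.85)/2.7+210,(b-.85)/2.7+110)
f=lambda a,b,z:onz("wrist",*P(a,b),z,c).round(4)
print("knob",f(315,58,.075)); print("rim L/R",f(231,275,.055),f(388,275,.055)," knob-side edge",f(309,190,.055))
print("cap",f(296,502,.1556)); print("lobes",f(419,239,.038),f(414,290,.038)); print("ball",f(491,360,.032)); print("plate L/R", f(198,300,.038),f(420,200,.038), "front",f(300,360,.038))
# check: predicted cap & rim pixels for hypotheses
Q=lambda X:((np.array(proj(c,np.array(X)))-[210,110])*2.7+.85).round(1)
for ny in (.226,.229,.232): print(ny,"rim knob edge",Q([.489,ny+.022,.055]),Q([.511,ny,.055]),Q([.467,ny,.055]))
print("vial at tcp: cap",Q([.488,.229,.1556]),"bottom front",Q([.488,.2425,.1056]),"sideL/R at mid",Q([.4745,.229,.1406]),Q([.5015,.229,.1406]))
```

```text
knob [0.494  0.2914 0.075 ]
rim L/R [0.471  0.2318 0.055 ] [0.5132 0.2309 0.055 ]  knob-side edge [0.4923 0.2549 0.055 ]
cap [0.4885 0.2317 0.1556]
lobes [0.5239 0.2351 0.038 ] [0.5229 0.2193 0.038 ]
ball [0.5494 0.1922 0.032 ]
plate L/R [0.4593 0.2175 0.038 ] [0.5239 0.2468 0.038 ] front [0.489  0.1972 0.038 ]
0.226 rim knob edge [296.8 215.9] [379.6 292.1] [217.3 295.1]
0.229 rim knob edge [296.6 204.9] [379.8 281.8] [216.7 284.8]
0.232 rim knob edge [296.3 193.8] [379.9 271.4] [216.1 274.4]
vial at tcp: cap [293.2 515.2] bottom front [292.6 313.9] sideL/R at mid [217.1 464.2] [370.  461.8]
```

Call:
{"method": "arm_command", "body": {
  "series": [
    {"linear": [0.15, 0.35, 0.5], "spin": 0, "gripper": 1.8},
    {"linear": [0, 0, 1], "spin": 0, "gripper": 1.8},
    {"linear": [0, 0, 1.5], "spin": 0, "gripper": 1.8},
    {"linear": [0, 0, 1], "spin": 0, "gripper": 1.8},
    {"linear": [0, 0, 0.4], "spin": 0, "gripper": 1.8},
    {"linear": [0, 0, 0], "spin": 0, "gripper": 1.8},
    {"linear": [0, 0, 0], "spin": 0, "gripper": 1.8}
  ]
}}

```text
time_s: 7.67
tcp_pos: [0.4918, 0.2304, 0.0759]
tool_rot: [0.714, 0.7, -0.0, -0.0]
ft_force: [0.0, 0.8, 0.5]
grip_width: 0.0256
```

Run:
```python
from h import *
o=bot.observe(); print(o["tcp_pos"],o["time_s"]); c=bot.camera_model("wrist")
im=bot.grab_frame("wrist")[:,:,::-1].copy(); s=bot.grab_frame("scene")[:,:,::-1]; t=bot.grab_frame("top")[:,:,::-1]
cv2.imwrite("pics/s3raw.png",s);cv2.imwrite("pics/t3raw.png",t)
import pickle; pickle.dump(c,open("pics/w3.pkl","wb"))
A=cv2.resize(im[110:310,225:425],(600,600),interpolation=cv2.INTER_CUBIC)
B=np.vstack([cv2.resize(s[130:200,235:282],(200,300),interpolation=cv2.INTER_CUBIC),cv2.resize(t[110:170,320:360],(200,300),interpolation=cv2.INTER_CUBIC)])
cv2.imwrite("pics/w3.png",np.hstack([A,B]))
```

```text
[0.49175152 0.23040519 0.07594532] 7.6667
```

View pics/w3.png

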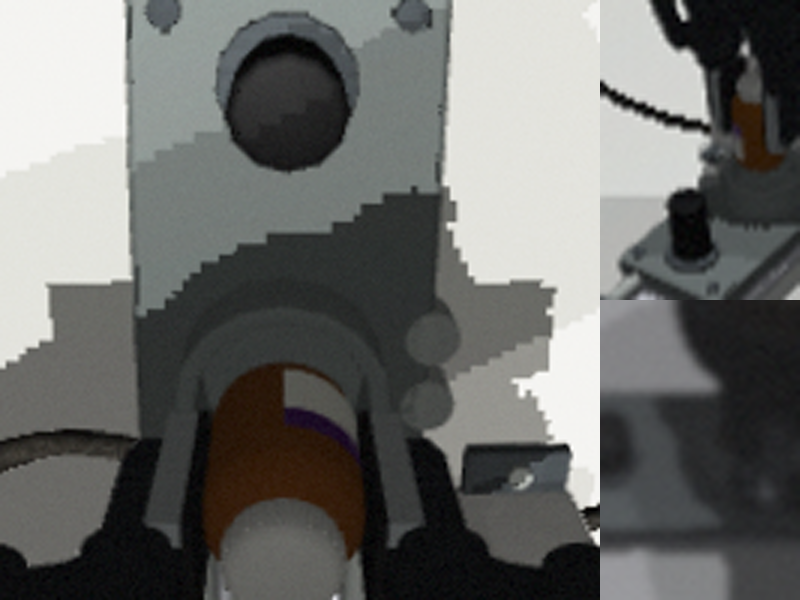

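Run:
```python
from h import *
import pickle
c=pickle.load(open("pics/w3.pkl","rb"))
P=lambda a,b:((a-1)/3+225,(b-1)/3+110)
f=lambda a,b,z:onz("wrist",*P(a,b),z,c).round(4)
print("knob",f(288,112,.075),"rim",f(283,308,.055),"inner",f(283,335,.055),"L/R",f(178,395,.055),f(389,395,.055),"lobes",f(432,335,.038),f(427,404,.038))
Q=lambda X:((np.array(proj(c,np.array(X)))-[225,110])*3+1).round(1)
x,y,z=.4918,.2304,.0759
print("vial bottom front",Q([x,y+.0135,z-.0153]),"body top front",Q([x,y+.0135,z+.0277]),"capfront",Q([x,y+.009,z+.0347]),"sides",Q([x-.0135,y,z+.02]),Q([x+.0135,y,z+.02]))
```

```text
knob [0.4939 0.2903 0.075 ] rim [0.4923 0.2497 0.055 ] inner [0.4922 0.2441 0.055 ] L/R [0.4711 0.2315 0.055 ] [0.5129 0.2307 0.055 ] lobes [0.5238 0.2361 0.038 ] [0.5234 0.2195 0.038 ]
vial bottom front [280.9 347.8] body top front [279.8 467.9] capfront [280.3 520.7] sides [197.  515.5] [367.  512.9]
```

The picture shows the vial centred on the nest in x but leaning slightly (cap towards +y, about 0.15 rad) from pivoting in the pads. Its bottom is over the nest centre, so lowering onto the floor should right it.

Call:
{"method": "arm_command", "body": {
  "series": [
    {"linear": [0, 0, 0.5], "spin": 0, "gripper": 1.8},
    {"linear": [0, 0, 0.5], "spin": 0, "gripper": 1.8},
    {"linear": [0, 0, 0.4], "spin": 0, "gripper": 1.8},
    {"linear": [0, 0, 0.2], "spin": 0, "gripper": 1.8},
    {"linear": [0, 0, 0], "spin": 0, "gripper": 1.8}
  ]
}}

```text
time_s: 8.23
tcp_pos: [0.4915, 0.23, 0.0594]
tool_rot: [0.714, 0.7, -0.001, -0.0]
ft_force: [0.3, 0.5, -1.1]
grip_width: 0.0254
```

Call:
{"method": "arm_command", "body": {
  "series": [
    {"linear": [0, 0, 0.1], "spin": 0, "gripper": 1.8},
    {"linear": [0, 0, 0.1], "spin": 0, "gripper": 1.8},
    {"linear": [0, 0, 0], "spin": 0, "gripper": 1.8}
  ]
}}

```text
time_s: 8.48
tcp_pos: [0.4921, 0.2303, 0.0582]
tool_rot: [0.714, 0.7, -0.0, -0.0]
ft_force: [-0.3, 0.2, -0.6]
grip_width: 0.0257
```

Call:
{"method": "arm_command", "body": {
  "series": [
    {"linear": [-0.1, 0, 0.1], "spin": 0, "gripper": 1.8},
    {"linear": [0, 0, 0.1], "spin": 0, "gripper": 1.8},
    {"linear": [0, 0, 0], "spin": 0, "gripper": 1.8}
  ]
}}

```text
time_s: 8.73
tcp_pos: [0.492, 0.2291, 0.0562]
tool_rot: [0.714, 0.7, -0.0, -0.0]
ft_force: [-0.2, 0.4, 0.1]
grip_width: 0.0253
```

Call:
{"method": "arm_command", "body": {
  "series": [
    {"linear": [0, 0, 0.1], "spin": 0, "gripper": 1.8},
    {"linear": [0, 0, 0.0], "spin": 0, "gripper": 1.8},
    {"linear": [0, 0, 0], "spin": 0, "gripper": 1.8}
  ]
}}

```text
time_s: 8.98
tcp_pos: [0.4921, 0.2293, 0.0553]
tool_rot: [0.714, 0.7, -0.0, -0.0]
ft_force: [0.1, 0.7, -0.1]
grip_width: 0.025
```

Call:
{"method": "arm_command", "body": {
  "series": [
    {"linear": [0, 0, 0.1], "spin": 0, "gripper": 1.8},
    {"linear": [0, 0, 0.0], "spin": 0, "gripper": 1.8},
    {"linear": [0, 0, 0], "spin": 0, "gripper": 1.8}
  ]
}}

```text
time_s: 9.23
tcp_pos: [0.4922, 0.2294, 0.0549]
tool_rot: [0.714, 0.7, 0.0, 0.0]
ft_force: [-1.9, -1.2, 5.3]
grip_width: 0.0256
```

Run:
```python
from h import *
o=bot.observe(); print(o["tcp_pos"],o["ft_force"])
im=bot.grab_frame("wrist")[:,:,::-1]; s=bot.grab_frame("scene")[:,:,::-1]
A=cv2.resize(im[160:310,240:400],(480,450),interpolation=cv2.INTER_CUBIC)
B=cv2.resize(s[140:190,240:290],(320,450),interpolation=cv2.INTER_CUBIC)
cv2.imwrite("pics/w4.png",np.hstack([A,B]))
```

```text
[0.49222091 0.22940317 0.05493223] [-1.91358848 -1.21192289  5.30306742]
```

View pics/w4.png

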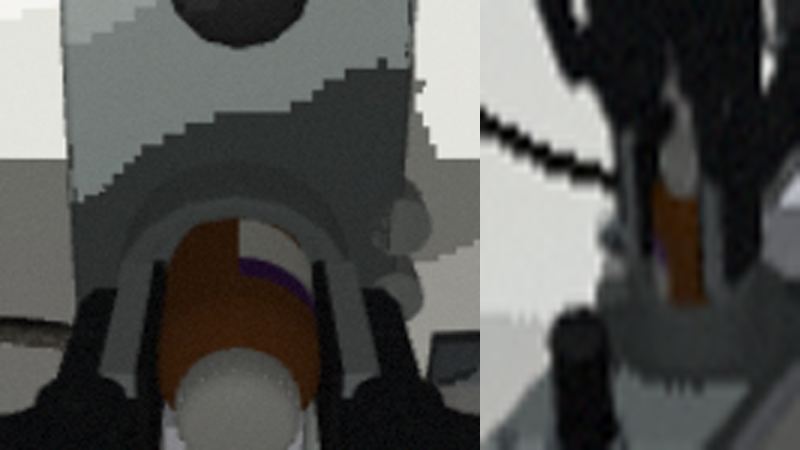

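Vial is in the cup, with about 5 N of contact and both pads above the rim. Releasing slowly.

Call:
{"method": "arm_command", "body": {
  "series": [
    {"linear": [0, 0, -0.05], "spin": 0, "gripper": 2.7},
    {"linear": [0, 0, 0], "spin": 0, "gripper": 3.0},
    {"linear": [0, 0, 0], "spin": 0, "gripper": 3.4},
    {"linear": [0, 0, 0], "spin": 0, "gripper": 4},
    {"linear": [0, 0, 0], "spin": 0, "gripper": 5},
    {"linear": [0, 0, 0], "spin": 0, "gripper": 6},
    {"linear": [0, 0, 0], "spin": 0, "gripper": 6},
    {"linear": [0, 0, 0], "spin": 0, "gripper": 6}
  ]
}}

```text
time_s: 10.0
tcp_pos: [0.4921, 0.2293, 0.0547]
tool_rot: [0.714, 0.7, -0.0, -0.0]
ft_force: [-0.2, 0.5, 0.2]
grip_width: 0.0598
```

Call:
{"method": "arm_command", "body": {
  "series": [
    {"linear": [0, 0, -1], "spin": 0, "gripper": 6},
    {"linear": [0, 0, -2], "spin": 0, "gripper": 6},
    {"linear": [0, 0, -2.5], "spin": 0, "gripper": 6},
    {"linear": [0, 0, -2], "spin": 0, "gripper": 6},
    {"linear": [2, 0, -0.5], "spin": 0, "gripper": 6},
    {"linear": [2.5, 0.05, 0], "spin": 0, "gripper": 6},
    {"linear": [1.5, 0, 0], "spin": 0, "gripper": 6},
    {"linear": [0, 0, 0], "spin": 0, "gripper": 6},
    {"linear": [0, 0, 0], "spin": 0, "gripper": 6}
  ]
}}

```text
time_s: 10.75
tcp_pos: [0.4933, 0.2897, 0.1346]
tool_rot: [0.714, 0.701, -0.001, 0.0]
ft_force: [0.2, -0.1, -0.1]
grip_width: 0.0599
```

Run:
```python
from h import *
o=bot.observe(); print(o["tcp_pos"],o["time_s"]); c=bot.camera_model("wrist")
im=bot.grab_frame("wrist")[:,:,::-1]; s=bot.grab_frame("scene")[:,:,::-1]
import pickle; pickle.dump(c,open("pics/w5.pkl","wb"))
A=cv2.resize(im[130:350,220:440],(550,550),interpolation=cv2.INTER_CUBIC)
B=cv2.resize(s[130:200,240:290],(250,350),interpolation=cv2.INTER_CUBIC); B=np.vstack([B,np.zeros((200,250,3),np.uint8)])
cv2.imwrite("pics/w5.png",np.hstack([A,B]))
```

```text
[0.49328154 0.28969446 0.13457642] 10.75
```

View pics/w5.png

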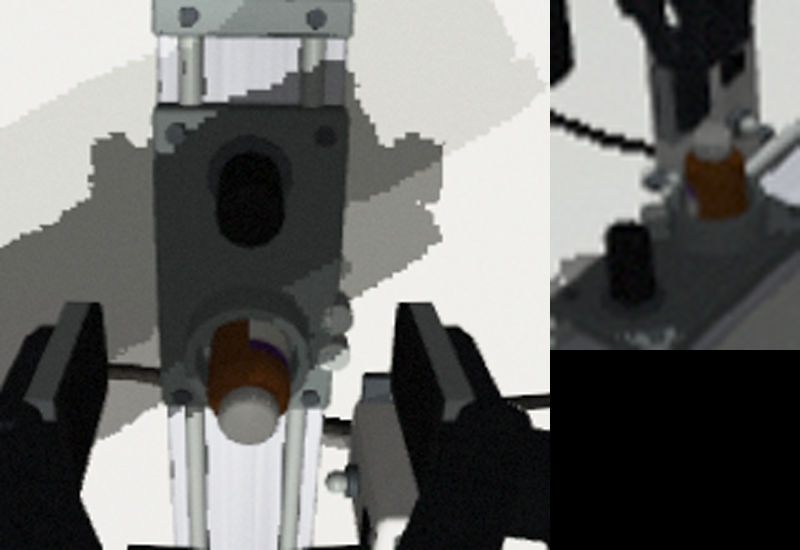

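The vial stands upright in the nest. In the crop the cap is at (249,412), knob top at about (250,215), and the reader ball is now clear at (336,482).

Run:
```python
from h import *
import pickle
c=pickle.load(open("pics/w5.pkl","rb"))
P=lambda a,b:((a-.75)/2.5+220,(b-.75)/2.5+130)
f=lambda a,b,z:onz("wrist",*P(a,b),z,c).round(4)
print("knob",f(250,213,.075),"cap",f(249,418,.089),"lobes",f(340,314,.038),f(336,351,.038),"ball",f(336,482,.032))
```

```text
knob [0.4939 0.2918 0.075 ] cap [0.4925 0.2307 0.089 ] lobes [0.525  0.2375 0.038 ] [0.524  0.2219 0.038 ] ball [0.5274 0.1521 0.032 ]
```

Call:
{"method": "arm_command", "body": {
  "series": [
    {"linear": [0.1, 0, 1], "spin": 0, "gripper": 6},
    {"linear": [0, 0, 2], "spin": 0, "gripper": 6},
    {"linear": [0, 0, 2.5], "spin": 0, "gripper": 6},
    {"linear": [0, 0, 2], "spin": 0, "gripper": 5},
    {"linear": [0, 0, 1], "spin": 0, "gripper": 4},
    {"linear": [0, 0, 0.3], "spin": 0, "gripper": 4},
    {"linear": [0, 0, 0], "spin": 0, "gripper": 3},
    {"linear": [0, 0, 0], "spin": 0, "gripper": 2.5},
    {"linear": [0, 0, 0], "spin": 0, "gripper": 2},
    {"linear": [0, 0, 0], "spin": 0, "gripper": 1.5}
  ],
  "grip_force": 40
}}

```text
time_s: 11.68
tcp_pos: [0.4936, 0.2906, 0.048]
tool_rot: [0.714, 0.7, 0.0, -0.0]
ft_force: [-2.9, -1.2, 1.6]
grip_width: 0.0187
```

Call:
{"method": "arm_command", "body": {
  "series": [
    {"linear": [0, 0, 0], "spin": 0, "gripper": 1},
    {"linear": [0, 0, 0], "spin": 0, "gripper": 1},
    {"linear": [0, 0, 0], "spin": 0, "gripper": 1},
    {"linear": [0, 0, 0], "spin": 0, "gripper": 1}
  ],
  "grip_force": 60
}}

```text
time_s: 12.02
tcp_pos: [0.4936, 0.2906, 0.048]
tool_rot: [0.714, 0.7, 0.0, -0.0]
ft_force: [-3.8, -1.1, 6.7]
grip_width: 0.0184
```

Call:
{"method": "arm_command", "body": {
  "series": [
    {"linear": [-0.15, 0, 0], "spin": 0, "gripper": 1},
    {"linear": [-0.3, 0, 0], "spin": 0, "gripper": 1},
    {"linear": [-0.4, 0, 0], "spin": 0, "gripper": 1},
    {"linear": [-0.5, 0, 0], "spin": 0, "gripper": 1},
    {"linear": [-0.5, 0, 0], "spin": 0, "gripper": 1},
    {"linear": [-0.5, 0, 0], "spin": 0, "gripper": 1},
    {"linear": [-0.5, -0.02, 0], "spin": 0, "gripper": 1},
    {"linear": [-0.4, 0, 0], "spin": 0, "gripper": 1},
    {"linear": [-0.3, 0, 0], "spin": 0, "gripper": 1},
    {"linear": [-0.15, 0, 0], "spin": 0, "gripper": 1}
  ]
}}

```text
time_s: 12.85
tcp_pos: [0.4923, 0.2538, 0.048]
tool_rot: [0.714, 0.7, 0.001, -0.001]
ft_force: [-5.5, 1.6, 6.1]
grip_width: 0.0185
```

Call:
{"method": "arm_command", "body": {
  "series": [
    {"linear": [-0.3, 0, 0], "spin": 0, "gripper": 1},
    {"linear": [-0.4, 0, 0], "spin": 0, "gripper": 1},
    {"linear": [-0.4, -0.02, 0], "spin": 0, "gripper": 1},
    {"linear": [-0.3, 0, 0], "spin": 0, "gripper": 1},
    {"linear": [-0.2, 0, 0], "spin": 0, "gripper": 1},
    {"linear": [0, 0, 0], "spin": 0, "gripper": 1},
    {"linear": [0, 0, 0], "spin": 0, "gripper": 1}
  ]
}}

```text
time_s: 13.43
tcp_pos: [0.4918, 0.2375, 0.048]
tool_rot: [0.714, 0.7, 0.0, -0.0]
ft_force: [-6.1, -1.1, 8.1]
grip_width: 0.0181
```

Call:
{"method": "arm_command", "body": {
  "series": [
    {"linear": [-0.2, 0, 0], "spin": 0, "gripper": 1},
    {"linear": [-0.2, 0, 0], "spin": 0, "gripper": 1},
    {"linear": [-0.1, 0, 0], "spin": 0, "gripper": 1},
    {"linear": [0, 0, 0], "spin": 0, "gripper": 1}
  ]
}}

```text
time_s: 13.77
tcp_pos: [0.4916, 0.233, 0.048]
tool_rot: [0.714, 0.7, 0.0, -0.001]
ft_force: [-6.0, 0.7, 8.2]
grip_width: 0.0181
```

Call:
{"method": "arm_command", "body": {
  "series": [
    {"linear": [-0.1, 0, 0], "spin": 0, "gripper": 1},
    {"linear": [-0.1, 0, 0], "spin": 0, "gripper": 1},
    {"linear": [-0.1, 0, 0], "spin": 0, "gripper": 1},
    {"linear": [0, 0, 0], "spin": 0, "gripper": 1}
  ]
}}

```text
time_s: 14.1
tcp_pos: [0.4916, 0.2323, 0.048]
tool_rot: [0.713, 0.701, 0.002, -0.003]
ft_force: [-7.1, 7.6, 4.8]
grip_width: 0.0185
```

Call:
{"method": "arm_command", "body": {
  "series": [
    {"linear": [-0.1, 0, 0], "spin": 0, "gripper": 1},
    {"linear": [-0.1, 0, 0], "spin": 0, "gripper": 1},
    {"linear": [-0.1, 0, 0], "spin": 0, "gripper": 1},
    {"linear": [0, 0, 0], "spin": 0, "gripper": 1}
  ]
}}

```text
time_s: 14.43
tcp_pos: [0.4915, 0.2299, 0.048]
tool_rot: [0.713, 0.701, 0.002, -0.003]
ft_force: [-6.0, 7.5, 4.2]
grip_width: 0.0184
```

Call:
{"method": "arm_command", "body": {
  "series": [
    {"linear": [-0.1, 0, 0], "spin": 0, "gripper": 1},
    {"linear": [-0.1, 0, 0], "spin": 0, "gripper": 1},
    {"linear": [0, 0, 0], "spin": 0, "gripper": 1}
  ]
}}

```text
time_s: 14.68
tcp_pos: [0.4914, 0.2271, 0.048]
tool_rot: [0.713, 0.701, 0.002, -0.002]
ft_force: [-5.5, 4.7, 5.2]
grip_width: 0.0182
```

Call:
{"method": "arm_command", "body": {
  "series": [
    {"linear": [-0.1, 0, 0], "spin": 0, "gripper": 1},
    {"linear": [-0.1, 0, 0], "spin": 0, "gripper": 1},
    {"linear": [0, 0, 0], "spin": 0, "gripper": 1}
  ]
}}

```text
time_s: 14.93
tcp_pos: [0.4913, 0.2233, 0.048]
tool_rot: [0.714, 0.7, 0.0, -0.001]
ft_force: [-7.2, 0.0, 7.8]
grip_width: 0.0182
```

Call:
{"method": "arm_command", "body": {
  "series": [
    {"linear": [-0.1, 0, 0], "spin": 0, "gripper": 1},
    {"linear": [0, 0, 0], "spin": 0, "gripper": 1},
    {"linear": [0, 0, 0], "spin": 0, "gripper": 1}
  ]
}}

```text
time_s: 15.18
tcp_pos: [0.4912, 0.2205, 0.0479]
tool_rot: [0.714, 0.7, -0.001, 0.0]
ft_force: [-6.7, -3.9, 8.9]
grip_width: 0.0183
```

Call:
{"method": "arm_command", "body": {
  "series": [
    {"linear": [-0.1, 0, 0], "spin": 0, "gripper": 1},
    {"linear": [0, 0, 0], "spin": 0, "gripper": 1},
    {"linear": [0, 0, 0], "spin": 0, "gripper": 1}
  ]
}}

```text
time_s: 15.43
tcp_pos: [0.4911, 0.2186, 0.0479]
tool_rot: [0.714, 0.7, -0.001, 0.001]
ft_force: [-5.5, -6.7, 9.5]
grip_width: 0.0183
```

Call:
{"method": "arm_command", "body": {
  "series": [
    {"linear": [-0.1, 0, 0], "spin": 0, "gripper": 1},
    {"linear": [0, 0, 0], "spin": 0, "gripper": 1},
    {"linear": [0, 0, 0], "spin": 0, "gripper": 1}
  ]
}}

```text
time_s: 15.68
tcp_pos: [0.4911, 0.2172, 0.0479]
tool_rot: [0.714, 0.7, -0.002, 0.001]
ft_force: [-5.5, -6.2, 10.0]
grip_width: 0.0183
```

Call:
{"method": "arm_command", "body": {
  "series": [
    {"linear": [-0.1, 0, 0], "spin": 0, "gripper": 1},
    {"linear": [0, 0, 0], "spin": 0, "gripper": 1},
    {"linear": [0, 0, 0], "spin": 0, "gripper": 1}
  ]
}}

```text
time_s: 15.93
tcp_pos: [0.491, 0.2167, 0.048]
tool_rot: [0.714, 0.7, -0.001, 0.001]
ft_force: [-7.5, -4.4, 8.9]
grip_width: 0.018
```

Call:
{"method": "arm_command", "body": {
  "series": [
    {"linear": [-0.1, 0, 0], "spin": 0, "gripper": 1},
    {"linear": [0, 0, 0], "spin": 0, "gripper": 1},
    {"linear": [0, 0, 0], "spin": 0, "gripper": 1}
  ]
}}

```text
time_s: 16.18
tcp_pos: [0.491, 0.2165, 0.048]
tool_rot: [0.714, 0.7, -0.001, 0.0]
ft_force: [-6.2, -2.0, 8.9]
grip_width: 0.0183
```

Call:
{"method": "arm_command", "body": {
  "series": [
    {"linear": [-0.1, 0, 0], "spin": 0, "gripper": 1},
    {"linear": [0, 0, 0], "spin": 0, "gripper": 1},
    {"linear": [0, 0, 0], "spin": 0, "gripper": 1},
    {"linear": [0, 0, 0], "spin": 0, "gripper": 1}
  ]
}}

```text
time_s: 16.52
tcp_pos: [0.491, 0.2164, 0.0479]
tool_rot: [0.714, 0.7, -0.0, -0.001]
ft_force: [-5.8, -0.7, 8.2]
grip_width: 0.0179
```

The carriage sits stiffly at y=0.2164 while the force falls to about zero, so the ball is in the notch. One last look to check.

Run:
```python
from h import *
o=bot.observe(); print(o["tcp_pos"],o["time_s"],o["ft_force"],np.abs(o["qd"]).max())
im=bot.grab_frame("wrist")[:,:,::-1]; s=bot.grab_frame("scene")[:,:,::-1]
A=cv2.resize(im[130:330,220:420],(500,500),interpolation=cv2.INTER_CUBIC)
B=cv2.resize(s[120:250,220:340],(300,325),interpolation=cv2.INTER_CUBIC); B=np.vstack([B,np.zeros((175,300,3),np.uint8)])
cv2.imwrite("pics/w6.png",np.hstack([A,B]))
```

```text
[0.49103285 0.21637873 0.04793864] 16.5167 [-5.78295817 -0.65067131  8.22774166] 0.0022584196724835335
```

View pics/w6.png

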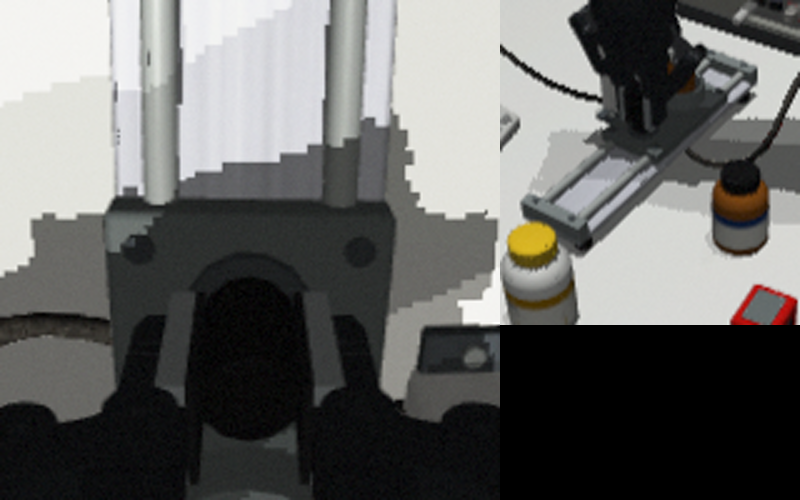

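The fingers hold the knob between both pads, with the vial visible behind the gripper and the other bottles untouched. Handing in.

```bash
python3 -c "
from station import bot
bot.sign_off(); o=bot.observe(); print(o['time_s'],o['tcp_pos'],o['ft_force'],o['grip_width'])"
```

```text
the job is handed in; nothing more can be done
the job is handed in; nothing more can be done
```

I gripped the vial at 22 N, set it in the nest and let go. I then slid the carriage by its knob into the notch and handed in at about 17 s, still holding the knob with the grip set to 60 N. No verdict was reported.

**Vial:**
- The first grip landed on the vial's shoulder, so I reopened, went lower and regripped.
- The vial then leaned about 0.15 rad in the pads during the carry. After release, the wrist and scene pictures showed it upright and centred in the nest.
- In the last picture the gripper hid most of the vial, so I could not check its tilt again after the slide. The slide was slow.

**Notch:**
- The resistance rose to about 7.6 N, dropped to zero, then turned into a pull of about 6.7 N.
- After that the carriage stayed at y = 0.2164 m while I commanded it further. The push-axis force was down to about -0.7 N at the last check, and the arm was at rest.
- From the grip point, that puts the nest at y ≈ 0.154 m. The camera estimates of the ball were about 0.152 m from the wrist, 0.157 m from the top view and 0.148 m from the scene view. I went by the force reading, because the cameras disagree by more than the 2.5 mm tolerance.

**Other checks:** a steady side load of about 6 N in x and 8 N in z remained on the held knob, well within limits. The two other bottles and the red look-alike showed no sign of having moved in the last scene picture, though I did not measure them.

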